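# Hold sprung tongs at their gap mark

### The job

The sprung tongs are due for their timed spring check. Start the timer by pressing its orange plunger fully down to its stop and letting it come back up, then pick the tongs up off their stand by the two blue finger pads and squeeze them until the tips stand at the marked gap (outer edge of the sprung arm in the green band of the gauge strip, tips 16 mm apart), holding them steady at least 10 cm above the bench. Never let the tips pinch shut, leave the cup, vase and plug where they are, and finish while still holding the tongs squeezed at the mark: do not put them down or let go.

Things in the scene. Friction and masses are not known exactly. Their poses are not given: they have to be found in the camera images.
- plunger_top (a point): Centre of the top face of the orange round plunger head (38 mm across, 9 mm thick) on top of the fixed grey timer box (88 x 88 mm, box top 58 mm above the bench). The head's top stands 87 mm above the bench when up. It is pressed straight down; a spring pushes it back with 3 N at the top, 8 N at the stop.
- plunger (a joint): How far the plunger is pressed, in m: 0 up, 0.012 at its stop.
- tongs_grip (a point): Middle of the loose steel tongs (198 mm long, 115 g), midway between the two blue finger pads while relaxed, half-way up the pads, 45 mm above the bench; fixed to the fixed arm. x points to the tips (75 mm ahead; the bow's pivot is 105 mm behind), y from the fixed to the sprung arm, z up. Pads: 34 mm long, 20 mm high, on the arms' outer faces, 47 mm over their outsides when relaxed, 33 mm at the mark.
- bow (a point): Centre of the round closed end (bow, 25 mm across, 14 mm high) of the tongs, at the pivot; the underside is 7 mm lower.
- tip_fixed (a point): Inner face of the tip end of the fixed arm (-y side), half-way up the arm.
- tip_sprung (a point): Inner face of the tip end of the sprung arm (+y side). Its distance to tip_fixed is the tip gap: 40 mm relaxed, 16 mm at the mark. A gauge strip 13 mm wide, fixed to the other arm, crosses under this arm 30 mm behind the tips and sticks out past it: white = too open, green = at the mark (within 4 mm), red = too far.
- tongs_arm (a joint): Turn of the sprung arm about the bow's pivot, in rad: 0 relaxed (stop), 0.133 at the marked gap of 16 mm (green band 0.111 to 0.155), 0.215 nearly shut. The tip gap changes 1.7 mm for each mm of squeeze at the pads. Spring force at the pads: 4 N relaxed, 9 N at the mark.
- stand: Fixed stand: wooden base board 225 x 100 x 10 mm with two rubber-topped cross bars (78 mm wide, 16 mm thick, tops 35 mm above the bench, 72 mm ahead of and behind the middle) on which the tongs lie flat, arms open sideways. Between the bars there is free room round the pads down to the board. Origin under its centre, x along the tongs.
- cup: Bystander: grey-brown clay cup, 77 mm across, 83 mm high, loose; origin under its centre.
- vase: Bystander: grey-brown clay vase, 79 mm across, 118 mm high, loose; origin under its centre.
- plug: Bystander: white plaster plug, 43 mm across, 38 mm high, loose; origin under its centre.

How it is judged:
By the outcome, as a careful person would: the job done as asked, in the order asked, and still so for the second after the job is handed in, while the arm keeps its last pose, push and grip.
It also fails if it takes over 48 s, if anything falls off the work surface, if the arm or the gripper's body presses on something with over 40 N, if the wrist force passes 120 N, or if a joint passes its speed limit or range.

### The arm

A 6-joint arm with a two-finger parallel gripper is mounted at the origin on the work surface; the furniture and walls round the work are solid. World frame = base frame: x ahead of the robot, y to its left, z up, the work surface at z = 0. Lengths are in m, angles in rad, forces in N, time in s.
With the tool pointing down it reaches from about 0.35 to 0.975 m from the base axis. Payload 4.9 kg.
Tool frame: the origin (TCP) lies on the centre line of the jaws, within the pads' length; the fingertips stand 17 mm ahead of it and the grasp point (between the pads) lies 2 mm behind it (env.tip_reach is the z of the fingertips in the tool frame, in m); z points along the fingers, y is the direction in which the jaws open and shut (so a half turn about z gives the same grasp; the last joint's range is limited). The gripper opens to 85 mm and grips with 20 to 120 N. Pads are 22 mm wide; open, the fingers measure 114 mm over their backs; the gripper's body (76 mm by 85 mm) begins 54 mm behind the grasp point. The pads swing forward as they close: fully open they stand 13 mm farther back than shut.
Start: joints at [1.006, 0.053, 1.613, -0, 1.476, -0.119], TCP at [0.269, 0.564, 0.248] pointing down, gripper open.
Joint ranges: [-3.01, 3.01], [-1.01, 2.22], [0.06, 2.58], [-1.02, 4.17], [0.09, 2.62], [-3.14, 3.14]. Speed limits (rad/s): [2.57, 2.57, 3.14, 3.14, 3.14, 3.14].

### API

Orientations are given as a rotation vector (axis times angle).
In Python, from plant import env, eoat, inverse_kinematics, status, read_camera, ticket gives the robot as it stands. The module is installed in compiled form; this text tells all that it offers. Calls block until the motion is done:
- env.move_pose(position, orientation): joint-space move of the TCP to a pose.
- env.move_linear(position, attitude=None, velocity=0.15, until_force=None): straight line of the TCP; attitude=None keeps the orientation; velocity is the mean speed in m/s. With until_force (N) it stops when the force on the tool has changed by that much, and returns True; else False.
- env.move_j(angles): joint-space move.
- eoat.move_gripper(opening, f_grip=None): finger opening in m; f_grip is the grip in N (None keeps the last); returns when the fingers have stopped.
- env.pause(seconds).
- inverse_kinematics(position, orientation): joint angles nearest the present ones, or None.
- status.sense(): the state.
- read_camera(name): name is "scene" or "top" or "wrist"; returns a dict with "image" (384x512x3 uint8, red, green, blue), "fov_y" (degrees; the focal length in pixels is half the picture's height over the tangent of half this angle, whatever the lens; pixels are square), "cx", "cy" (the principal point, pixels), "R" (3x3) and "t" (3): a world point X has camera coordinates R X + t; the wrist camera has in their place "tool_from_camera" (4x4, takes a point from camera to tool coordinates, whose origin is the TCP and whose axes are the flange's). Camera axes: x right, y down, z forward; pixel columns grow to the right and rows downward; lengths in m; the calibration is good to about 2 mm. A picture is of the moment at which its call begins: read the wrist's pose just before it. There is no depth.
A pose or a line that the arm cannot do raises env.Unreachable and nothing moves.
- ticket.close_job(): hands the job in, once; it reports no verdict.
The state is a dict: "time_s": time; "joint_pos": joint angles; "dq": joint speeds; "joint_efforts": joint torques, N m; "tcp_pos": TCP position; "eef_rot": TCP orientation; "wrist_force": force on the tool from outside, world axes, zero at the start; "moment": the same for the moment, N m; "width": finger opening in m.
Only numpy, scipy, OpenCV 4.12 (cv2) and the standard library are available. Lean on these libraries where they do the work, as an engineer would, in place of code of your own. Each camera call takes 0.05 s, during which the arm holds its last target.

## Working session

There is one attempt and no reset: what is moved stays moved. The work goes in short steps, each a Python script; the robot and the scene stay as the last script left them, time stands still between calls to the robot, and variables do not carry over. Pictures are saved under pics/ and viewed, and the job is handed in when it is done.

```bash
mkdir -p pics; ls; python3 - <<'E'
from plant import env, eoat, status, read_camera
import cv2,numpy as np,pickle
s=status.sense();print(s['time_s'],s['tcp_pos'],s['eef_rot'],s['width'],s['wrist_force'],env.tip_reach)
d={}
for n in("scene","top","wrist"):
    c=read_camera(n);d[n]=c;cv2.imwrite(f"pics/{n}0.png",c["image"][:,:,::-1])
    print(n,c["fov_y"],c["cx"],c["cy"],c.get("R"),c.get("t"))
d['s']=s
pickle.dump(d,open('d0.pkl','wb'))
E
```

```text
pics
0.0 [0.26917287 0.56340693 0.24706507] [-6.94363462e-01 -3.06317195e+00  3.05828787e-03] 0.08526249441316787 [ 0.08402425 -0.68656066 -0.43958843] 0.017
scene 49.879916155188695 255.29114426671785 195.22956607326415 [[-0.77070364 -0.63709135  0.01142438]
 [-0.54732695  0.65272042 -0.52382179]
 [ 0.32626541 -0.40996422 -0.85175127]] [0.4771919  0.34201473 1.40202824]
top 44.752650823529656 250.20432518682765 196.304749207758 [[-6.09313619e-04 -9.99989578e-01 -4.52476945e-03]
 [-9.88040680e-01  1.29970513e-03 -1.54187954e-01]
 [ 1.54192228e-01  4.37670746e-03 -9.88031174e-01]] [0.03776391 0.60092601 1.40778718]
wrist 67.71791606324854 259.20691697467953 193.83301058163747 None None
```

View pics/scene0.png

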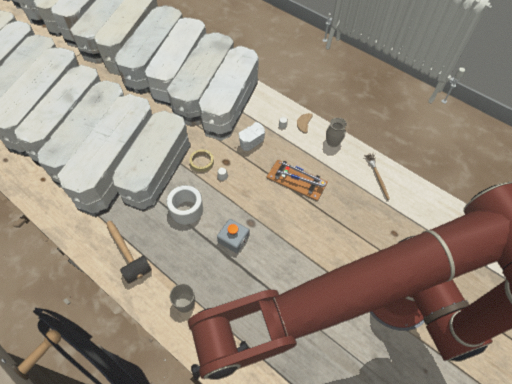

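View pics/top0.png

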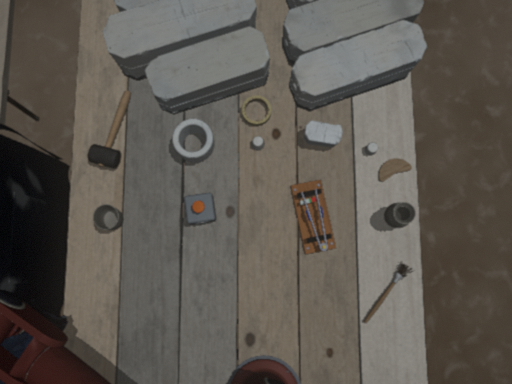

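View pics/wrist0.png

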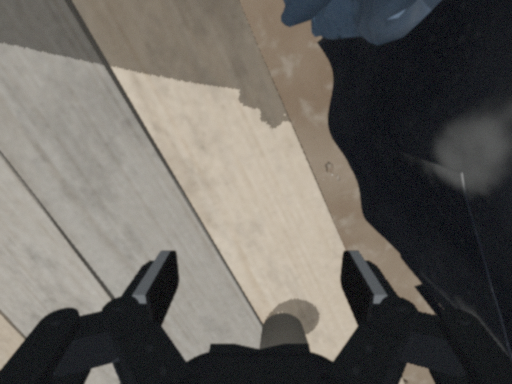

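The top view shows the orange plunger at about (198,207) and the tongs on their stand at about (313,217), with the bow towards the robot. Next I'll measure both.

```bash
cat > h.py <<'E'
import numpy as np,cv2,pickle
from scipy.spatial.transform import Rotation as Ro
def ray(c,u,v,tool=None):
    h=c["image"].shape[0];f=h/2/np.tan(np.radians(c["fov_y"])/2)
    d=np.array([(u-c["cx"])/f,(v-c["cy"])/f,1.])
    if tool is None:
        R=np.array(c["R"]);t=np.array(c["t"]);return -R.T@t,R.T@d
    T=np.array(c["tool_from_camera"]);p,r=tool;Rt=Ro.from_rotvec(r).as_matrix()
    return np.array(p)+Rt@T[:3,3],Rt@T[:3,:3]@d
def onz(c,u,v,z,tool=None):
    o,d=ray(c,u,v,tool);return o+d*(z-o[2])/d[2]
def tri(r1,r2):
    A=np.array([r1[1],-r2[1]]).T;s=np.linalg.lstsq(A,r2[0]-r1[0],rcond=None)[0]
    a=r1[0]+s[0]*r1[1];b=r2[0]+s[1]*r2[1];return (a+b)/2,np.linalg.norm(a-b)
def project(c,X,tool=None):
    h=c["image"].shape[0];f=h/2/np.tan(np.radians(c["fov_y"])/2)
    if tool is None: x=np.array(c["R"])@X+np.array(c["t"])
    else:
        T=np.array(c["tool_from_camera"]);p,r=tool
        x=Ro.from_rotvec(r).as_matrix().T@(np.array(X)-p);x=T[:3,:3].T@(x-T[:3,3])
    return np.array([c["cx"]+f*x[0]/x[2],c["cy"]+f*x[1]/x[2]])
def crop(img,x0,y0,x1,y1,k,name):
    cv2.imwrite(name,cv2.resize(img[y0:y1,x0:x1,::-1],None,fx=k,fy=k,interpolation=cv2.INTER_CUBIC))
E
python3 - <<'E'
from h import *
d=pickle.load(open('d0.pkl','rb'))
rs={}
for n in("top","scene"):
    im=d[n]["image"];hsv=cv2.cvtColor(im,cv2.COLOR_RGB2HSV)
    roi=(180,190,216,226) if n=="top" else (215,215,250,255)
    m=cv2.inRange(hsv,(4,170,120),(16,255,255));k=np.zeros_like(m);k[roi[1]:roi[3],roi[0]:roi[2]]=1;m*=k
    ys,xs=np.nonzero(m);print(n,len(xs),xs.mean(),ys.mean(),xs.min(),xs.max(),ys.min(),ys.max())
    print(onz(d[n],xs.mean(),ys.mean(),.085)); rs[n]=ray(d[n],xs.mean(),ys.mean())
print(tri(rs["top"],rs["scene"]))
crop(d["top"]["image"],280,170,350,260,6,"pics/t1.png")
crop(d["scene"]["image"],260,150,335,205,8,"pics/s1.png")
print(d["wrist"]["tool_from_camera"])
E
```

```text
top 89 197.80898876404495 206.3370786516854 193 203 201 211
[0.56445735 0.1956361  0.085     ]
scene 69 232.31884057971016 228.82608695652175 228 237 225 233
[0.56282039 0.19486664 0.085     ]
(array([0.56363165, 0.19522723, 0.08509849]), np.float64(0.0017825678849399573))
[[ 7.18063589e-04 -9.45613816e-01 -3.25290633e-01  8.47606401e-02]
 [ 9.99999719e-01  7.48369756e-04  3.19548284e-05  1.17533852e-03]
 [ 2.13220744e-04 -3.25290564e-01  9.45614088e-01 -1.25122223e-01]
 [ 0.00000000e+00  0.00000000e+00  0.00000000e+00  1.00000000e+00]]
```

```bash
sleep 1
```

```text
(no output)
```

View pics/t1.png

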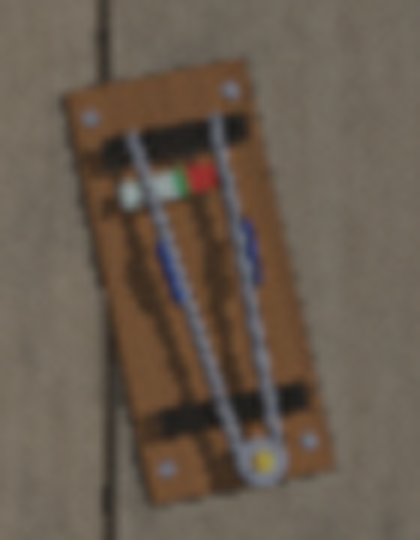

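View pics/s1.png

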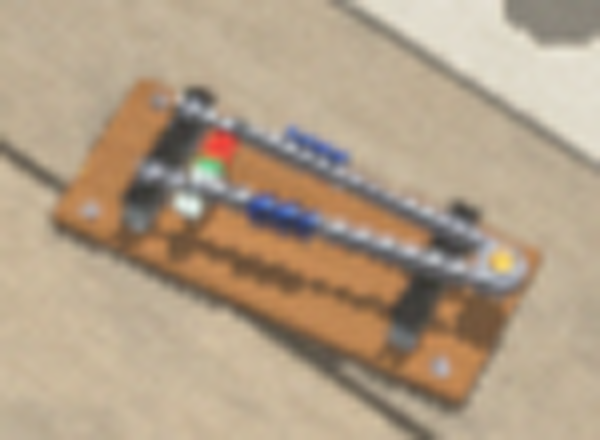

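```bash
python3 - <<'E'
from h import *
d=pickle.load(open('d0.pkl','rb'))
rs={}
for n,roi in(("top",(285,175,345,258)),("scene",(262,152,333,203))):
    im=d[n]["image"];hsv=cv2.cvtColor(im,cv2.COLOR_RGB2HSV)
    k=np.zeros(im.shape[:2],np.uint8);k[roi[1]:roi[3],roi[0]:roi[2]]=1
    for nm,lo,hi,z in(("yellow",(20,120,120),(32,255,255),.052),("blue",(108,100,60),(130,255,255),.045),("red",(0,150,100),(6,255,255),.04),("green",(45,80,60),(85,255,255),.04)):
        m=cv2.inRange(hsv,lo,hi)*k
        N,L,S,C=cv2.connectedComponentsWithStats(m)
        for i in range(1,N):
            if S[i,4]>4: print(n,nm,S[i,4],C[i].round(2),onz(d[n],*C[i],z).round(4))
from plant import inverse_kinematics
th=np.radians(10)
for th in (0.1,.2,.3):
    r=np.pi*np.array([np.cos(th/2),np.sin(th/2),0])
    print(th,inverse_kinematics([.5636,.1952,.15],r),inverse_kinematics([.55,-.17,.15],r))
E
```

```text
top blue 9 [308. 215.] [ 0.5423 -0.142   0.045 ]
top red 19 [313.21 198.95] [ 0.5934 -0.1599  0.04  ]
scene blue 12 [294.33 176.08] [ 0.5438 -0.1456  0.045 ]
scene red 8 [287.38 167.75] [ 0.5903 -0.1628  0.04  ]
0.1 [ 2.08688265e-01  6.51851565e-02  1.76865406e+00 -8.88178420e-16
  1.30775344e+00  1.67948459e+00] [-4.29028154e-01  1.69114167e-02  1.81842574e+00 -8.88178420e-16
  1.30625549e+00  1.04176817e+00]
0.2 [0.20868827 0.06518516 1.76865406 0.         1.30775344 1.57948459] [-0.42902815  0.01691142  1.81842574  0.          1.30625549  0.94176817]
0.3 [ 2.08688265e-01  6.51851565e-02  1.76865406e+00 -8.88178420e-16
  1.30775344e+00  1.47948459e+00] [-4.29028154e-01  1.69114167e-02  1.81842574e+00 -8.88178420e-16
  1.30625549e+00  8.41768172e-01]
```

```bash
python3 - <<'E'
from h import *
from plant import env,eoat,status
d=pickle.load(open('d0.pkl','rb'))
c=lambda x,y:(280+x/6-.5+.08,170+y/6-.42)
bow=onz(d["top"],*c(264,461),.052);t1=onz(d["top"],*c(134,137),.05);t2=onz(d["top"],*c(217,120),.05)
print(bow,t1,t2,np.linalg.norm(t1-t2)); tm=(t1+t2)/2
ax=(tm-bow)[:2];print(np.linalg.norm(ax),np.arctan2(ax[1],ax[0]),bow[:2]+.105*ax/np.linalg.norm(ax))
th=float(np.arctan2(ax[1],ax[0]));r=np.pi*np.array([np.cos(th/2),np.sin(th/2),0])
def st(l):
    s=status.sense();print(l,round(s['time_s'],2),s['tcp_pos'].round(4),np.round(s['wrist_force'],1),round(s['width'],4));return s
eoat.move_gripper(0.0,30);st('closed')
env.move_pose([.5635,.1952,.125],r);st('above')
hit=env.move_linear([.5635,.1952,.085],velocity=.025,until_force=13);s=st(hit)
env.pause(.2);st('p')
p=s['tcp_pos'];env.move_linear([p[0],p[1],.15],velocity=.1);st('up')
E
```

```text
[ 0.4449664  -0.18681751  0.052     ] [ 0.61249855 -0.12385846  0.05      ] [ 0.62138868 -0.16710732  0.05      ] 0.044153118175150045
0.17687485202381967 0.23587534740703384 [ 0.54705897 -0.16227962]
closed 0.92 [0.2695 0.5639 0.2483] [-0.3  1.  -0.3] -0.0002
above 2.69 [0.5635 0.1959 0.1253] [0.2 0.2 0.7] -0.0
True 3.92 [0.5635 0.1952 0.0925] [-2.5 -0.4  7.5] 0.0003
p 4.12 [0.5635 0.1952 0.0926] [-2.5 -0.9  6.7] -0.0002
up 4.86 [0.563  0.195  0.1492] [ 0.5 -0.6  0.4] -0.0
```

Wrist force was only about 7.5 N with the TCP at 0.0925, so the stop wasn't clearly reached. I'll press again and push firmly into the stop.

```bash
python3 - <<'E'
from h import *
from plant import env,eoat,status
def st(l):
    s=status.sense();print(l,round(s['time_s'],2),s['tcp_pos'].round(4),np.round(s['wrist_force'],1),round(s['width'],4));return s
env.move_linear([.5635,.1952,.107],velocity=.12);st('above')
hit=env.move_linear([.5635,.1952,.0895],velocity=.02,until_force=25);st(hit)
env.pause(.25);st('p')
env.move_linear([.5635,.1952,.15],velocity=.12);st('up')
E
```

```text
above 5.37 [0.5631 0.1951 0.1064] [0.6 0.6 0.6] -0.0001
False 6.39 [0.5642 0.1954 0.092 ] [-5.  -1.1 13.1] 0.0002
p 6.64 [0.5642 0.1954 0.092 ] [-4.6 -1.4 13.8] -0.0
up 7.3 [0.5629 0.1951 0.1489] [-0.7  0.2  0.6] 0.0002
```

Second press: target was 0.0895, the head stopped at TCP 0.0920 (tip z 0.075) with 13.5 N, above the 8 N spring force. So it was at its stop, then released. Next is a close look at the tongs.

```bash
python3 - <<'E'
from h import *
from plant import env,eoat,status,read_camera
th=.236;r=np.pi*np.array([np.cos(th/2),np.sin(th/2),0])
eoat.move_gripper(.085)
env.move_pose([.547,-.162,.20],r);env.pause(.3)
s=status.sense();c=read_camera("wrist");print(s['time_s'],s['tcp_pos'],s['eef_rot'])
t=read_camera("top")
pickle.dump((s,c,t),open('d1.pkl','wb'))
cv2.imwrite("pics/w1.png",c["image"][:,:,::-1]);crop(t["image"],170,180,230,235,8,"pics/t2.png")
E
```

```text
9.7333 [ 0.54716785 -0.16126055  0.19984545] [-3.11935118e+00 -3.71671566e-01  3.15919050e-04]
```

View pics/w1.png

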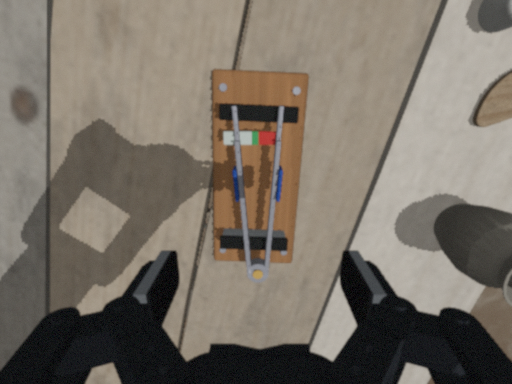

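The wrist view shows bow at (258,272), tips at (235,108) and (281,108), and pads near (238,184) and (279,184). I'll measure these precisely.

```bash
python3 - <<'E'
from h import *
s,c,t=pickle.load(open('d1.pkl','rb'));tool=(s['tcp_pos'],s['eef_rot'])
im=c["image"];hsv=cv2.cvtColor(im,cv2.COLOR_RGB2HSV)
k=np.zeros(im.shape[:2],np.uint8);k[90:290,205:310]=1
P={}
for nm,lo,hi,z in(("yellow",(18,110,110),(32,255,255),.052),("blue",(108,100,50),(130,255,255),.045),("red",(0,150,100),(6,255,255),.038),("green",(45,80,60),(85,255,255),.038)):
    m=cv2.inRange(hsv,lo,hi)*k
    N,L,S,C=cv2.connectedComponentsWithStats(m)
    for i in range(1,N):
        if S[i,4]>8: P.setdefault(nm,[]).append(onz(c,*C[i],z,tool));print(nm,S[i],C[i].round(2),P[nm][-1].round(4))
crop(im,200,90,320,290,3,"pics/w1c.png")
t1=onz(c,235,108,.052,tool);t2=onz(c,281,108,.052,tool);tm=(t1+t2)/2;b=P["yellow"][0]
ax=(tm-b)[:2];print('tips',t1,t2,np.linalg.norm(t1-t2),'len',np.linalg.norm(ax),'yaw',np.arctan2(ax[1],ax[0]))
print('grip from bow',b[:2]+.105*ax/np.linalg.norm(ax),'from pads',np.mean(P["blue"][:2],0), 'stand plane')
E
```

```text
yellow [258 134   1  11  11] [258. 139.] [ 0.5902 -0.1482  0.052 ]
yellow [253 271   9   7  51] [257.14 273.96] [ 0.4448 -0.1823  0.052 ]
blue [233 167   6  34 118] [235.55 183.64] [ 0.5398 -0.1368  0.045 ]
blue [276 168   6  33 119] [278.61 184.34] [ 0.5495 -0.1797  0.045 ]
red [259 131  17  14 218] [266.4  137.48] [ 0.5917 -0.1564  0.038 ]
green [252 131   6  14  79] [254.53 137.43] [ 0.589  -0.1449  0.038 ]
tips [ 0.6125843  -0.12120682  0.052     ] [ 0.6224952  -0.16208006  0.052     ] 0.042057676632111664 len 0.028116728128535155 yaw 0.23651222558625057
grip from bow [ 0.69228268 -0.12362866] from pads [ 0.5446674  -0.15822718  0.045     ] stand plane
```

View pics/w1c.png

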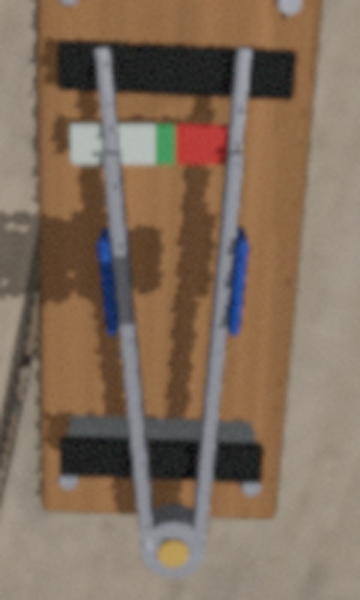

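View pics/t2.png

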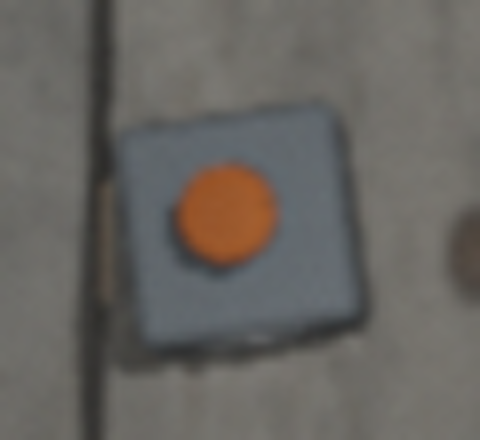

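Plunger is back up. Grip point: bow + 105 mm gives (0.547,-0.158) and the pads give (0.545,-0.158), with tip spacing 42 mm and length 177 mm, all consistent. Going in to grasp.

```bash
python3 - <<'E'
from h import *
from plant import env,eoat,status,read_camera
th=.232;r=np.pi*np.array([np.cos(th/2),np.sin(th/2),0])
def st(l):
    s=status.sense();print(l,round(s['time_s'],2),s['tcp_pos'].round(4),np.round(s['wrist_force'],1),round(s['width'],4));return s
env.move_linear([.546,-.1582,.08],r,velocity=.15);st('a')
print(env.move_linear([.546,-.1582,.040],velocity=.08,until_force=10));st('down')
eoat.move_gripper(.036,40);env.pause(.2);s=st('grip')
c=read_camera("wrist");cv2.imwrite("pics/w2.png",c["image"][:,:,::-1]);pickle.dump((s,c),open('d2.pkl','wb'))
E
```

```text
a 10.78 [ 0.5468 -0.1586  0.0811] [ 0.3  0.  -0.4] 0.0847
False
down 11.43 [ 0.5459 -0.1581  0.0396] [ 1.2 -0.7 -0.2] 0.0849
grip 12.17 [ 0.5477 -0.1589  0.0423] [-1.1  0.2  6.5] 0.0362
```

View pics/w2.png

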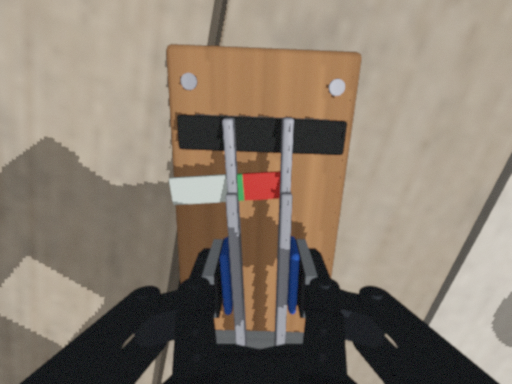

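The tongs are between the fingers and the sprung arm's outer edge is still in white (columns 224–238, green starting at 238). I'll lift, then squeeze further in the air.

```bash
python3 - <<'E'
from h import *
from plant import env,eoat,status,read_camera
def st(l):
    s=status.sense();print(l,round(s['time_s'],2),s['tcp_pos'].round(4),np.round(s['wrist_force'],1),round(s['width'],4));return s
env.move_linear([.546,-.1582,.055],velocity=.05);st('lift1')
eoat.move_gripper(.0345,40);st('sq')
env.move_linear([.546,-.1582,.19],velocity=.1);env.pause(.3);s=st('up')
c=read_camera("wrist");cv2.imwrite("pics/w3.png",c["image"][:,:,::-1]);crop(c["image"],150,100,350,350,3,"pics/w3c.png");pickle.dump((s,c),open('d3.pkl','wb'))
q=read_camera("scene");cv2.imwrite("pics/s3.png",q["image"][:,:,::-1])
E
```

```text
lift1 12.67 [ 0.546  -0.1582  0.0552] [ 0.4  0.1 -1.6] 0.0364
sq 12.88 [ 0.5457 -0.1581  0.0545] [-0.4  0.7 -1.8] 0.0346
up 14.68 [ 0.5459 -0.1582  0.1897] [ 0.1  0.1 -1.1] 0.0348
```

View pics/w3.png

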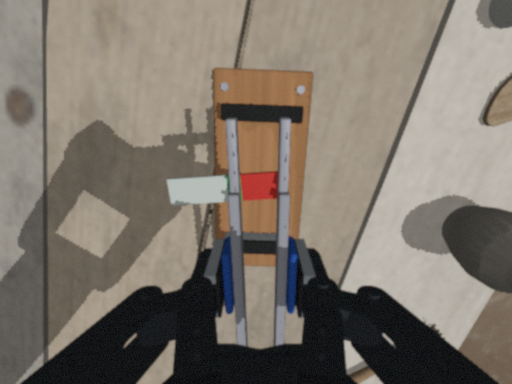

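View pics/s3.png

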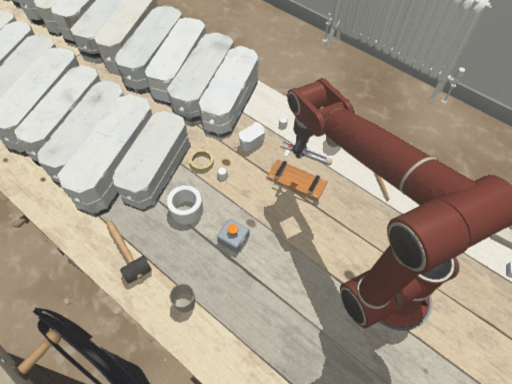

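View pics/w3c.png

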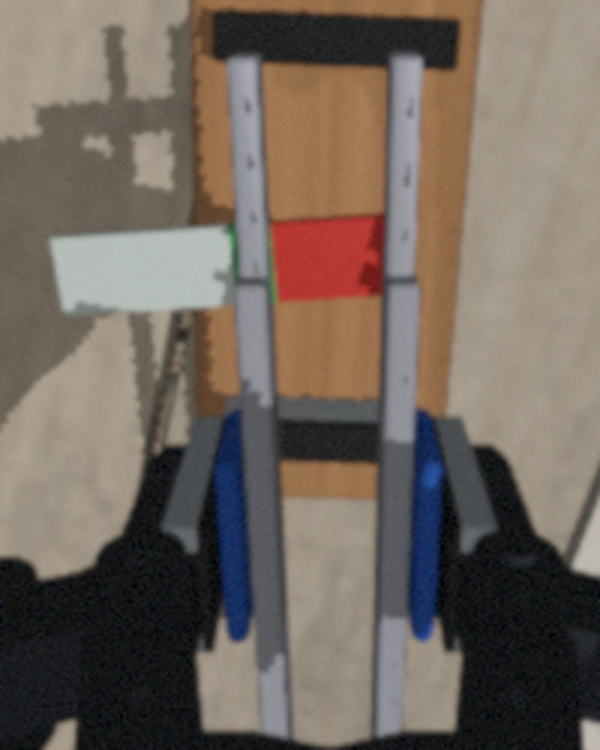

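Both sides of the sprung arm now show a little green. The tip gap works out to about 18–19 mm, at the open edge of the band, so about 1.5 mm more squeeze will centre it.

```bash
python3 - <<'E'
from h import *
from plant import env,eoat,status,read_camera
def st(l):
    s=status.sense();print(l,round(s['time_s'],2),s['tcp_pos'].round(4),np.round(s['wrist_force'],1),round(s['width'],4));return s
eoat.move_gripper(.0332,40);env.pause(.4);s=st('sq')
c=read_camera("wrist");crop(c["image"],150,100,350,350,3,"pics/w4c.png");pickle.dump((s,c),open('d4.pkl','wb'))
E
```

```text
sq 15.4 [ 0.546  -0.1582  0.19  ] [-0.6 -0.1 -0.5] 0.0336
```

View pics/w4c.png

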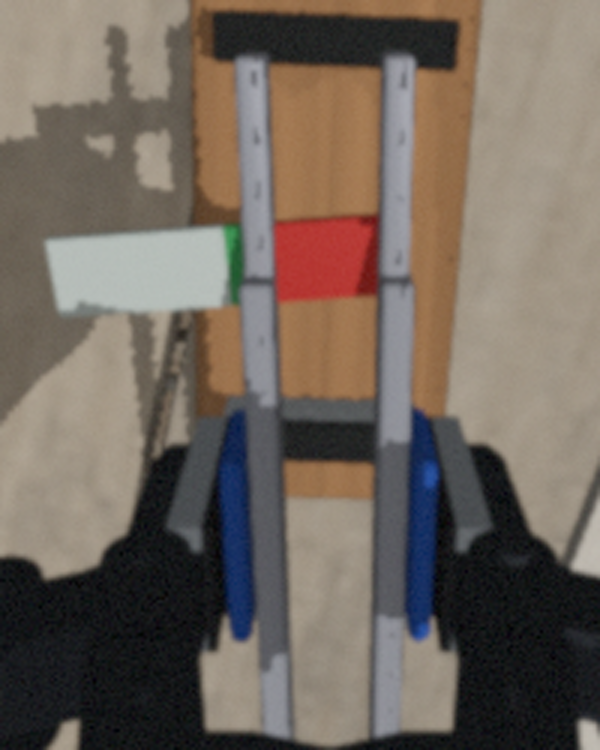

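The outer edge of the sprung arm lies about mid-green, with about 2.9 mm of the roughly 6.7 mm band showing outside it. The inner tip gap of 39 px is about 16.5 mm. One more steadiness and bystander check, then hand in.

```bash
python3 - <<'E'
from h import *
from plant import env,status,read_camera,ticket
env.pause(1)
s=status.sense();c=read_camera("wrist");q=read_camera("scene")
s0,c0=pickle.load(open('d4.pkl','rb'));d=pickle.load(open('d0.pkl','rb'))
print(s['time_s'],s['tcp_pos'],s['width'],s['wrist_force'],np.abs(c['image'][100:350,150:350].astype(int)-c0['image'][100:350,150:350]).mean())
for n,(x0,y0,x1,y1) in dict(cup=(165,280,192,318),vase=(322,115,350,150),plug=(276,115,290,132)).items():
    print(n,np.abs(q['image'][y0:y1,x0:x1].astype(int)-d['scene']['image'][y0:y1,x0:x1]).mean())
crop(q["image"],260,80,360,210,5,"pics/s5.png")
E
```

```text
16.45 [ 0.54599426 -0.15816723  0.18998087] 0.03316746532199281 [ 1.05813958  0.14428839 -1.41394353] 2.1464733333333332
cup 11.96393762183236
vase 54.6921768707483
plug 11.680672268907562
```

View pics/s5.png

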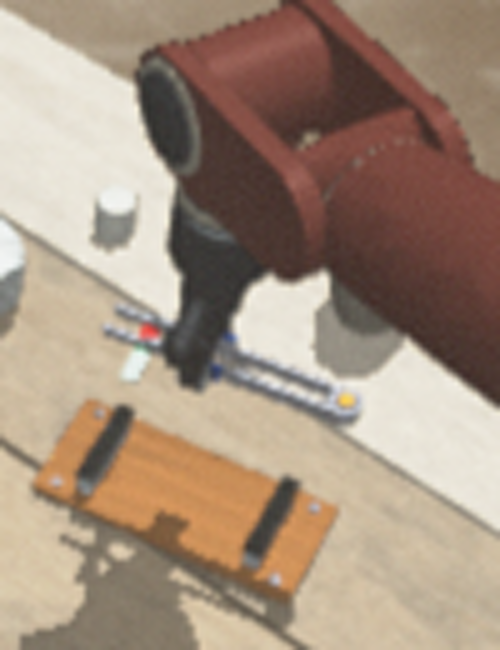

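```bash
python3 - <<'E'
from plant import ticket
print(ticket.close_job())
E
```

```text
the job is handed in; nothing more can be done
None
```

The job is handed in at about 16.5 s, with the arm still holding the tongs squeezed at the mark. No verdict was reported.

- **Timer:** The first press stopped at about 11.5 mm of travel with only 7 N, so I couldn't be sure it reached the stop. I pressed again: it reached the stop with 13.5 N, above the 8 N spring force, and the top view then showed the plunger back up.
- **Tongs:** I gripped them by the blue pads, lifted them to about 19 cm and squeezed to a 33.2 mm opening. As the fingers closed on the stand, they pushed the tongs down on it with about 6.5 N; this cleared when I lifted.
- **Last checks:** The sprung arm's outer edge is about mid-green. The tip gap, estimated from the wrist view, is about 16.5 mm, and the tips never came near closing. Grip and pose stayed steady over the last second.
- **Bystanders:** The cup and plug look unmoved by eye, though a before/after pixel comparison wasn't clean, probably because of changed shadows. The arm hid most of the vase in the final scene view, but it was standing in the same place in the wrist views.

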